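# Load a button box into a test nest under its spring-closed hold-down flap

### The job

Load the black button box into the test nest using only your fingertips: hold the sprung hold-down flap open by pressing its side lever down with one fingertip, and with the other fingertip push the box from behind, between the guide rails and under the flap, until it is fully home against the end stop. Keep the flap held up clear of the box until it is home, then let the lever go so that the flap closes onto the box, and leave everything clear. The box is only pushed, never picked up, and the other things on the bench stay where they are.

Things in the scene. Friction and masses are not known exactly. Their poses are not given: they have to be found in the camera images.
- nest: Test nest fixed to the bench: smooth grey base plate, upper face 12 mm above the bench, x -160..84, y -54..78 mm. Origin on the bench surface under the centre of the place of the seated box; x is the loading direction from the open front to the end stop, y points to the hinge side, z up. With the flap shut its foot stands in the channel at x 8..40 mm and bars the way.
- nest_stop (a point): Middle of the foot of the black end stop's face, on the plate: nest frame (52.3, 0, 12) mm; the stop is 15 mm high. White guide rails 10 mm high lead to it: channel 78 mm wide (y +-39) at nest x 5..52 mm, with lead-ins flaring to y +-47 mm at x -45 mm. Axes as the nest.
- flap_hinge (a point): Point on the flap's hinge axis, nest frame (0, 58, 20) mm. The axis runs along the nest's x, its hardware from x -158 to 60 mm, up to 26 mm above the bench. Axes as the nest.
- button_box: Black box 105 x 75 mm, body 22 mm high, buttons to 32 mm; 0.17-0.32 kg. Origin: centre of underside. Own y is its long axis, along nest +x within 0.03 rad; own x points away from the hinge. Starts flat on the plate 65-77 mm short of home, within 2 mm of centre. Push near the middle of its end; far off the middle it turns and may wedge. Home: touching the stop, origin at nest x 0, y 0.
- flap (a joint): Angle (rad) of flap and lever, one rigid steel piece: 0 shut, rubber foot down on the plate; 0.375 foot resting on a seated box; clear of the box above 0.45; stop 0.75. A spring always closes it: at 0.6 it takes about 5 N on the middle of the lever. Aim at 0.55-0.68 while pushing. Flap plate at nest x 2..48 mm, rising to about 65 mm above the bench when open.
- lever_mid (a point): Point on the lever's upper face, mid-length, 37 mm out from the hinge axis. Lever plate: nest x -148..-36 mm, press 12-52 mm out from the axis (y 70..110 mm). Shut, it slopes up outward at 0.62 rad, this point 43 mm above the bench; at flap angle 0.62 it is level, 22 mm above the bench, below the top of the box (34 mm), so the other tip meets its end face. Tips may slide along it.
- bench_cell_1: A purple 18650 cell standing on the bench right of the nest, 18 mm across, 66 mm high; origin at the centre of its underside. A bystander: leave it alone.
- bench_cell_2: A green 18650 cell standing on the bench right of the nest, 18 mm across, 66 mm high; origin at the centre of its underside. A bystander: leave it alone.
- bench_driver_b: A blue precision screwdriver lying right of the nest, 142 x 12 x 14 mm; origin under its middle, long axis its own y. A bystander: leave it alone.
- bench_loupe: A black eye loupe standing behind the nest's end stop, 37 mm across, 36 mm high; origin at the centre of its underside. A bystander: leave it alone.
- bench_usb_meter: A pink USB meter lying left of the nest beside the flap, 70 x 24 x 13 mm; origin under its middle, long axis its own x. A bystander: leave it alone.
- bench_marker_2: A white marker with a black cap lying at the left of the bench, 118 x 12 mm; origin under its middle. A bystander: leave it alone.
- bench_note_pad: A note pad lying left of the nest, 148 x 105 x 9 mm; origin under its middle. A bystander: leave it alone.

How it is judged:
By the outcome, as a careful person would: the job done as asked, in the order asked, and still so for the second after the job is handed in, with the robot touching nothing.
It also fails if it takes over 35 s, if anything falls off the work surface, if the arm or the gripper's body presses on something with over 40 N, if the wrist force passes 120 N, or if a joint passes its speed limit or range.

### The arm

A 7-joint arm with a two-finger parallel gripper is mounted at the origin on a cart in front of the work surface, level with it; the furniture and walls round the work are solid. World frame = base frame: x ahead of the robot, y to its left, z up, the work surface at z = 0. Lengths are in m, angles in rad, forces in N, time in s.
With the tool pointing down it reaches from about 0.4 to 0.875 m from the base axis. Payload 19.3 kg.
Tool frame: the origin (TCP) lies on the centre line of the jaws, within the pads' length; the fingertips stand 8 mm ahead of it and the grasp point (between the pads) lies 11 mm behind it; z points along the fingers, y is the line along which they close (so a half turn about z gives the same grasp; the last joint's range is limited). The gripper opens to 85 mm and grips with 20 to 120 N. Pads are 22 mm wide; open, the fingers measure 114 mm over their backs; the gripper's body (76 mm by 85 mm) begins 54 mm behind the grasp point. The pads swing forward as they close: fully open they stand 13 mm farther back than shut.
Start: joints at [-1.219, 0.521, -0.036, 1.599, 0.021, 1.021, -0.113], TCP at [0.256, 0.57, 0.239] pointing down, gripper open.
Joint ranges: [-2.91, 2.91], [-0.3, 2.13], [-1.5, 1.42], [0.17, 2.43], [-1.26, 4.41], [0.16, 1.93], [-2.52, 2.52]. Speed limits (rad/s): [1.89, 1.89, 2.39, 2.39, 3.01, 3.01, 3.01].

### API

Orientations are given as [roll, pitch, yaw] about the fixed x, y, z axes, in that order (R = Rz(yaw) Ry(pitch) Rx(roll)).
In Python, from workcell import status, grab_frame, camera_params, bot, search_frame, silhouettes gives the robot as it stands.
- The arm moves only by the shell command python3 -m creep 'ROWS' [FORCE]. ROWS is JSON, a list of rows, each a list of 5 numbers: the shift along the tool's x, y, z in units of 60 mm (1.0 is 60 mm), then the turn about the tool's z in units of 8 degrees (1.0 is 8 degrees), then the opening, from 0 (shut) to 1 (fully open). In form: [[x, y, z, twist, hand], ...]. A call has 1 to 5 rows; each row is the pose to reach, as a shift and turn from the pose commanded when the call began, along the tool's axes at that moment; what a row does not reach only later rows make up. A row lasts 1/8 s, in which the tool goes at most 62.5 mm and 10.7 degrees, less where a joint would pass 70% of its speed; a pose out of reach is approached as far as the arm can. A call with a gripper value outside its range is refused whole. The fingers move at their own pace and stop on an object; FORCE is the grip in N (left out, the last holds). Time passes only in rows, so rows that repeat a pose let the fingers close. It gives the time, the measured TCP pose, the force, the opening and the grip force at its end, in the units of the state.
- status.observe(): the state, without advancing time (a new reading comes with each control period).
- grab_frame(name): name is "scene" or "top" or "wrist"; returns the picture (480x640x3 uint8, blue, green, red); there is no depth.
- camera_params(name): a dict with "K" (3x3 intrinsics, pixels), "k1" (the pictures are not rectified: a ray, as slopes to the right and down, at radius r is drawn at 1 + k1 r^2 times it, then the intrinsics apply), "rvec" (rotation vector, rad) and "tvec" (3), from world to camera coordinates, as OpenCV has them; the wrist camera has in their place "tool_from_camera" (4x4, takes a point from camera to tool coordinates, whose origin is the TCP and whose axes are the flange's). Camera axes: x right, y down, z forward; pixel columns grow to the right and rows downward; lengths in m; the calibration is good to about 2 mm. A picture is of the moment at which its call begins: read the wrist's pose just before it. camera_params takes no time and is no camera call.
- bot.job_done(): hands the job in; it is judged then, once.
Trained networks look in the newest picture that a camera, given by its name, has taken for a name from the list of things; names that differ only in an ending like _2 or _b are one class to them, and where a whole thing is asked for, a point or a joint stands for the part that bears it (a point fixed in the world has none). Each returns a list of dicts, best first, with "p" (0 to 1); they miss things now and then, are a little off and sometimes report something else, mostly with a low value. They report only what shows in the picture. A call takes as long as a camera call.
- search_frame(camera, name): "extent" ([left, top, right, bottom] as shares, 0 to 1, of the picture: columns of its width, rows of its height, round what is visible of it).
- silhouettes(camera, name): "mask" (480x640 bool, what is visible of it) and "extent" ([left, top, right, bottom] as shares, 0 to 1, of the picture: columns of its width, rows of its height, round what is visible of it).
The state is a dict: "clock": time; "qpos": joint angles; "qd": joint speeds; "joint_efforts": joint torques, N m; "position": TCP position; "tool_rot": TCP orientation; "force": force on the tool from outside, world axes, zero at the start; "moment": the same for the moment, N m; "grip_width": finger opening in m; "finger_force": force on a finger pad.
Only numpy, scipy, OpenCV 4.12 (cv2) and the standard library are available. Lean on these libraries where they do the work, as an engineer would, in place of code of your own. Each camera call takes 0.05 s, during which the arm holds its last target. There are 200 camera calls.

## Working session

There is one attempt and no reset: what is moved stays moved. The work goes in short steps, Python scripts to look and compute and a shell command to move; the robot and the scene stay as the last step left them, time stands still between calls to the robot, and variables do not carry over. Pictures are saved under pics/ and viewed, at most 10 in all, crops included, and the job is handed in when it is done.

```bash
mkdir -p pics; ls; python3 - <<'E'
from workcell import status, grab_frame, camera_params
import cv2
s=status.observe(); print({k:(v if not hasattr(v,'tolist') else v.tolist()) for k,v in s.items()})
for n in ("scene","top","wrist"):
    cv2.imwrite(f"pics/{n}0.png",grab_frame(n)); print(n,camera_params(n))
E
```

```text
pics
{'clock': 0.0, 'qpos': [-1.2191862839919494, 0.522019447013254, -0.036322744356995354, 1.5999804445069465, 0.021202307372380304, 1.0210895512247378, -0.1128285747994528], 'qd': [-5.71650496901024e-05, -0.0003591551346717464, 0.0007625244452431883, 6.34779739214032e-05, 0.000427414786876281, -1.2442713864509376e-05, -0.0016539789398311497], 'joint_efforts': [-0.00012075892755092354, -92.7100396156311, 1.980004459619522, -36.992021799087524, 0.017860644729807973, 0.008354324963875115, -3.205706207154435e-05], 'position': [0.2557893594689207, 0.5699163854911988, 0.2387322589676818], 'tool_rot': [-3.140483994115207, 8.27178295610409e-05, 2.7197407787828554], 'force': [0.9177609484074922, -0.9615933341655531, -0.16831643238967126], 'moment': [0.0072154861426822385, 0.008545378146746954, -0.00047610505219669363], 'finger_force': 0.0, 'grip_width': 0.08543519815451128}
scene {'K': array([[508.70740161,   0.        , 318.49105902],
       [  0.        , 508.70740161, 235.45133382],
       [  0.        ,   0.        ,   1.        ]]), 'k1': -0.059687735317071375, 'rvec': array([ 2.001317
[... 247 characters left out ...]
 ]]), 'k1': -0.05928517845963569, 'rvec': array([ 2.19730528, -2.141114  ,  0.10393919]), 'tvec': array([0.01692586, 0.5906028 , 1.35563282])}
wrist {'K': array([[349.3562062 ,   0.        , 322.81949624],
       [  0.        , 349.3562062 , 242.34595282],
       [  0.        ,   0.        ,   1.        ]]), 'k1': -0.013382083946503072, 'tool_from_camera': array([[-1.73079021e-04, -9.65657859e-01, -2.59816991e-01,
         6.64233214e-02],
       [ 9.99999042e-01, -5.24030753e-04,  1.28150033e-03,
        -7.68466843e-05],
       [-1.37364296e-03, -2.59816520e-01,  9.65657025e-01,
        -1.34469961e-01],
       [ 0.00000000e+00,  0.00000000e+00,  0.00000000e+00,
         1.00000000e+00]])}
```

View pics/top0.png

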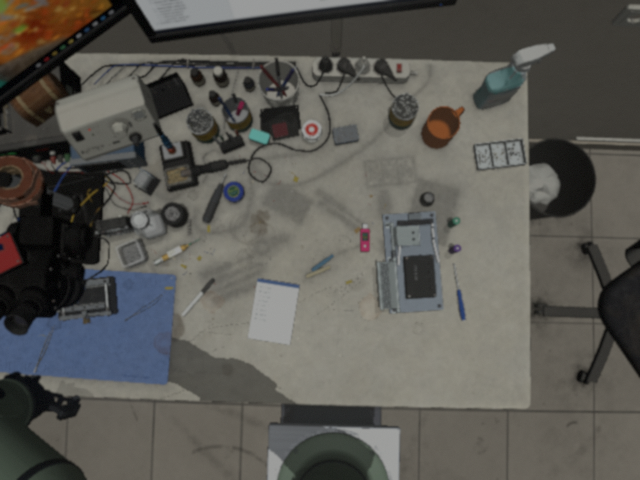

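View pics/scene0.png

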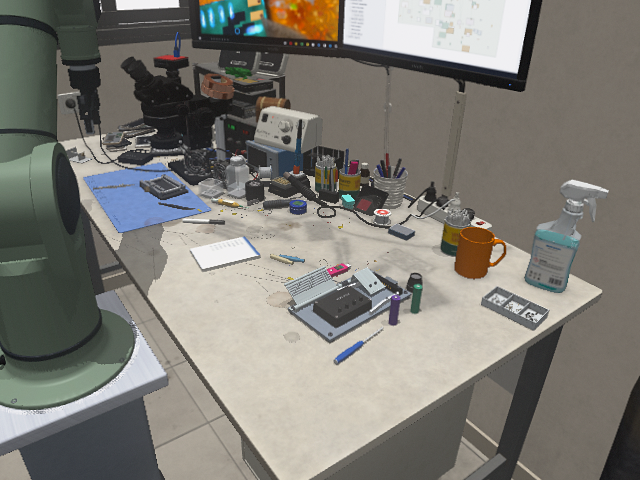

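The top view shows the nest at about (388–440, 212–312), with the stop at the top. The box is at (421, 277), the lever at (385, 285), the flap at about (410, 230), and the loupe at (427, 198). The scene view agrees. Next I measure the nest and box.

```bash
cat > h.py <<'E'
import numpy as np, cv2
from scipy.spatial.transform import Rotation as R
from workcell import status, grab_frame, camera_params, search_frame, silhouettes
def cam(name, s=None):
    c=camera_params(name)
    if name=="wrist":
        s=s or status.observe(); T=np.eye(4); T[:3,:3]=R.from_euler('xyz',s['tool_rot']).as_matrix(); T[:3,3]=s['position']
        W=np.linalg.inv(T@c['tool_from_camera']); return c['K'],c['k1'],W[:3,:3],W[:3,3]
    return c['K'],c['k1'],cv2.Rodrigues(c['rvec'])[0],c['tvec']
def back(C,uv,z):   # pixels -> world points at height z
    K,k1,Rm,t=C; uv=np.asarray(uv,float).reshape(-1,1,2)
    d=cv2.undistortPoints(uv,K,np.array([k1,0,0,0.]))[:,0]
    w=np.c_[d,np.ones(len(d))]@Rm; o=-Rm.T@t
    return o+w*((z-o[2])/w[:,2])[:,None]
def proj(C,P):
    K,k1,Rm,t=C; return cv2.projectPoints(np.asarray(P,float),cv2.Rodrigues(Rm)[0],t,K,np.array([k1,0,0,0.]))[0][:,0]
def masks(cname,name,s=None):
    return silhouettes(cname,name)
def rect(C,mask,z):
    c=max(cv2.findContours(mask.astype(np.uint8),cv2.RETR_EXTERNAL,cv2.CHAIN_APPROX_NONE)[0],key=len)[:,0]
    p=back(C,c,z)[:,:2]; return cv2.minAreaRect((p*1000).astype(np.float32)),p
E
python3 - <<'E'
from h import *
grab_frame("top"); C=cam("top")
for n,z in (("nest",.012),("button_box",.034),("bench_loupe",.03),("bench_cell_1",.06),("bench_usb_meter",.013)):
    for r in silhouettes("top",n)[:2]:
        print(n,round(r['p'],2),rect(C,r['mask'],z)[0])
E
```

```text
nest 0.6 ((553.1758422851562, -172.60362243652344), (248.6304931640625, 157.4094696044922), 4.9760942459106445)
nest 0.23 ((709.8155517578125, -216.98883056640625), (35.57258605957031, 34.90518569946289), 0.4674490690231323)
button_box 0.63 ((516.1924438476562, -195.7611541748047), (103.89049530029297, 79.25907897949219), 2.8663809299468994)
button_box 0.28 ((551.844482421875, -169.39859008789062), (240.36764526367188, 153.32342529296875), 3.9978044033050537)
bench_loupe 0.71 ((707.7266845703125, -213.82664489746094), (29.418054580688477, 33.60570526123047), 46.209415435791016)
bench_cell_1 0.47 ((647.0198364257812, -272.5689392089844), (18.506168365478516, 29.293251037597656), 45.9734992980957)
bench_usb_meter 0.78 ((609.541748046875, -63.46825408935547), (66.85164642333984, 22.179048538208008), 1.1367360353469849)
```

```bash
python3 -m creep '[[-1.55,-1,0,0,1],[-3.1,-2,0,-0.9,1],[-4.4,-2.9,0,-1.8,1],[-5.5,-3.6,0,-2.7,1],[-6.2,-4.2,0,-3.6,1]]'; python3 -m creep '[[0,0,0,0,1]]'
```

```text
clock: 1.08
position: [0.4235, 0.3041, 0.2395]
tool_rot: [3.141, 0.001, -3.057]
force: [1.4, 0.3, -0.7]
grip_width: 0.0852
finger_force: 0.0
clock: 1.2
position: [0.4252, 0.3014, 0.2395]
tool_rot: [-3.14, 0.001, -3.066]
force: [0.2, 0.3, 0.3]
grip_width: 0.0854
finger_force: 0.0
```

```bash
python3 -m creep '[[-0.05,-1,0,0,1],[-0.1,-2,0,0,1],[-0.1,-3,0,0,1],[-0.1,-4,0,0,1],[-0.1,-5,0,0,1]]'; python3 -m creep '[[0,-1,0,0,1],[0,-2,0,0,1],[-0.05,-2.9,0,0,1],[-0.05,-2.9,0,0,1],[-0.05,-2.9,0,0,1]]'
python3 - <<'E'
from h import *
s=status.observe(); C=cam("wrist",s); im=grab_frame("wrist"); cv2.imwrite("pics/w1.png",im); np.save("w1.npy",np.array([s['position'],s['tool_rot']]))
print(s['position'],s['tool_rot'])
for n,z in (("nest",.012),("button_box",.034)):
    for r in silhouettes("wrist",n)[:2]:
        rr,p=rect(C,r['mask'],z); print(n,round(r['p'],2),rr,(p.min(0)*1000).round(),(p.max(0)*1000).round())
E
```

```text
clock: 1.82
position: [0.4529, 0.0063, 0.2396]
tool_rot: [3.141, 0.001, -3.061]
force: [1.3, -0.1, -0.8]
grip_width: 0.0852
finger_force: 0.0
clock: 2.45
position: [0.47, -0.1649, 0.2392]
tool_rot: [3.141, -0.0, -3.061]
force: [0.9, 1.0, 0.3]
grip_width: 0.0855
finger_force: 0.0
[ 0.46998385 -0.16492815  0.239209  ] [ 3.14115587e+00 -1.12210039e-04 -3.06079727e+00]
nest 0.91 ((553.456298828125, -164.75405883789062), (249.6432342529297, 167.06446838378906), 5.172606468200684) [ 425. -258.] [681. -81.]
nest 0.18 ((503.25299072265625, -114.44964599609375), (131.98318481445312, 60.30888748168945), 4.558335781097412) [ 437. -150.] [567. -80.]
button_box 0.58 ((513.33251953125, -197.55142211914062), (104.44120025634766, 72.05409240722656), 4.584479331970215) [ 460. -236.] [ 568. -158.]
```

View pics/w1.png

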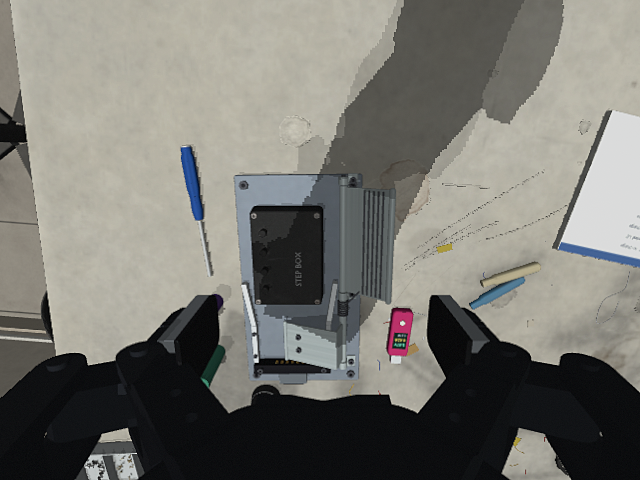

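```bash
python3 - <<'E'
import cv2
im=cv2.imread("pics/w1.png")[160:400,210:410]; cv2.imwrite("pics/w1c.png",cv2.resize(im,None,fx=2.5,fy=2.5,interpolation=cv2.INTER_CUBIC))
E
```

```text
(no output)
```

View pics/w1c.png

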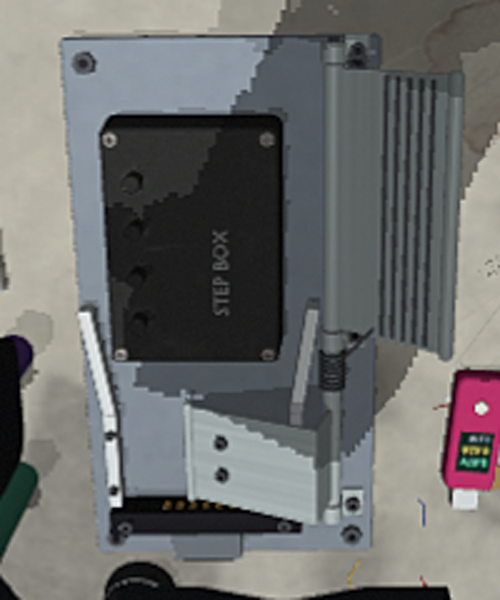

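```bash
python3 - <<'E'
from h import *
s=np.load("w1.npy"); C=cam("wrist",{'position':s[0],'tool_rot':s[1]})
px=lambda L:np.array(L)/2.5+[210,160]
def fit(P,Q): # P nest -> Q world
    p,q=P-P.mean(0),Q-Q.mean(0); a=np.arctan2((p[:,0]*q[:,1]-p[:,1]*q[:,0]).sum(),(p*q).sum())
    M=np.array([[np.cos(a),-np.sin(a)],[np.sin(a),np.cos(a)]]); o=Q.mean(0)-M@P.mean(0)
    return a,o,((P@M.T+o-Q)*1e3).round(1)
N=np.array([[-160,-54],[-160,78],[84,-54],[84,78.]])/1e3
Q=back(C,px([(61,40),(380,37),(101,549),(372,549)]),.012)[:,:2]
a,o,res=fit(N,Q); print("nest",a,o,res.tolist())
B=np.array([[-52.5,-37.5],[-52.5,37.5],[52.5,-37.5],[52.5,37.5]])/1e3
b,ob,res=fit(B,back(C,px([(100,116),(284,116),(112,361),(284,361)]),.033)[:,:2]); print("box",b,ob,res.tolist())
M=np.array([[np.cos(a),-np.sin(a)],[np.sin(a),np.cos(a)]]); print("box in nest",(M.T@(ob-o))*1e3,b-a)
t=lambda n:o+M@(np.array(n)/1e3)
print("start TCP", t([-150,49]))
E
```

```text
nest 0.0918858907483309 [ 0.59177386 -0.1893894 ] [[-0.9, -0.7], [-1.4, 1.0], [2.0, -0.9], [0.3, 0.6]]
box 0.07864854949907266 [ 0.51396971 -0.19617701] [[-0.0, -1.4], [-0.1, 1.3], [0.1, -0.9], [0.1, 1.0]]
box in nest [-78.09873283   0.38007112] -0.013237341249258239
start TCP [ 0.43791056 -0.1543596 ]
```

The crop shows the plate corners at (61, 40), (380, 37), (101, 549) and (372, 549). The nest fit residuals are under 2 mm. The box is at nest x of about -77, y of about 0, so its rear face is near x -130. I'll approach behind the box, above the lever.

```bash
python3 -m creep '[[0.48,0.2,0.6,-0.07,1],[0.48,0.2,1.2,-0.07,1],[0.48,0.2,1.9,-0.07,1],[0.48,0.2,2.45,-0.07,1],[0.48,0.2,2.45,-0.07,1]]';  python3 -m creep '[[0,0,0,0,1],[0,0,0,0,1]]'
python3 - <<'E'
from h import *
s=status.observe(); im=grab_frame("wrist"); print(s['position'],s['tool_rot'],s['force']); C=cam("wrist",s)
Rt=R.from_euler('xyz',s['tool_rot']).as_matrix()
for P in [(-.011,0,.008),(.011,0,.008)]:
  for y in (-.057,-.0427,.0427,.057):
    q=proj(C,[s['position']+Rt@[P[0],y,P[2]]])[0]; cv2.circle(im,tuple(int(v) for v in q),2,(0,0,255),-1)
a=.0919;M=np.array([[np.cos(a),-np.sin(a)],[np.sin(a),np.cos(a)]])
t=lambda n,z:np.r_[np.array([.59177,-.18939])+M@(np.array(n)/1e3),z/1e3]
for n,z in (((-148,58+37*.81),43),((-36,58+37*.81),43),((-130,0),34),((-160,-54),12),((-160,78),12)):
    q=proj(C,[t(n,z)])[0]; cv2.circle(im,tuple(int(v) for v in q),2,(0,255,0),-1)
cv2.imwrite("pics/w2.png",im)
E
```

```text
clock: 3.22
position: [0.4392, -0.1551, 0.091]
tool_rot: [3.14, -0.003, -3.05]
force: [0.5, -0.7, -0.1]
grip_width: 0.0851
finger_force: 0.0
clock: 3.48
position: [0.4409, -0.1562, 0.0936]
tool_rot: [-3.141, 0.002, -3.051]
force: [0.2, -0.3, 1.3]
grip_width: 0.0854
finger_force: 0.0
[ 0.44089583 -0.15619309  0.09364318] [-3.14097663e+00  2.07200200e-03 -3.05077089e+00] [ 0.24355288 -0.34239947  1.31736867]
```

View pics/w2.png

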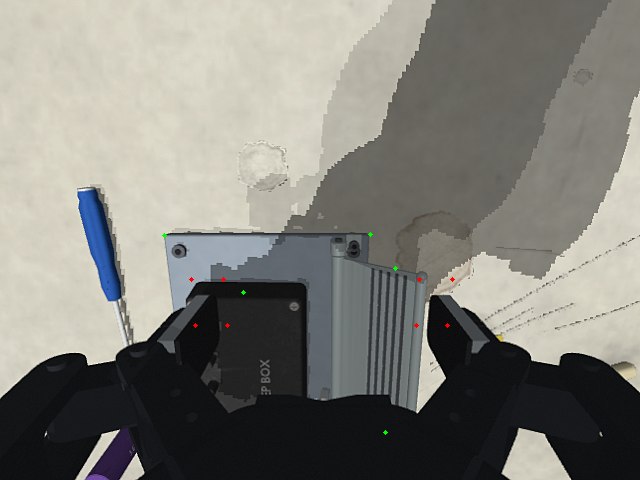

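The picture shows the box's rear face with its bottom edge at row 283 and top edge at about row 293, which fits x of about -130. The open fingertips at (214, 296) and (428, 296) sit about 5 mm behind the TCP, as expected when fully open. Now I press the lever in stages.

```bash
python3 -m creep '[[0,0,0.3,0,1],[0,0,0.6,0,1],[0,0,0.6,0,1]]'; python3 -m creep '[[0,0,0.1,0,1],[0,0,0.2,0,1],[0,0,0.3,0,1],[0,0,0.3,0,1]]';python3 -m creep '[[0,0,0.08,0,1],[0,0,0.16,0,1],[0,0,0.16,0,1]]'
```

```text
clock: 3.9
position: [0.4399, -0.1561, 0.0562]
tool_rot: [3.141, -0.001, -3.051]
force: [0.0, 0.9, 0.5]
grip_width: 0.0853
finger_force: 0.0
clock: 4.4
position: [0.4403, -0.1562, 0.0381]
tool_rot: [-3.142, 0.0, -3.051]
force: [0.3, -1.0, 2.4]
grip_width: 0.0852
finger_force: 1.4
clock: 4.78
position: [0.4401, -0.1561, 0.0284]
tool_rot: [3.141, -0.0, -3.051]
force: [0.5, 0.7, 4.0]
grip_width: 0.0856
finger_force: 1.8
```

```bash
python3 -m creep '[[0,0,0.08,0,1],[0,0,0.15,0,1],[0,0,0.15,0,1]]'
python3 - <<'E'
from h import *
C=cam("scene"); im=grab_frame("scene")
a=.0919;M=np.array([[np.cos(a),-np.sin(a)],[np.sin(a),np.cos(a)]])
u0,v0,u1,v1=255,230,415,350; k=5
im=cv2.resize(im[v0:v1,u0:u1],None,fx=k,fy=k,interpolation=cv2.INTER_CUBIC)
def P(x,y,z): return np.r_[np.array([.59177,-.18939])+M@[x/1e3,y/1e3],z/1e3]
def line(pts,col):
    q=((proj(C,[P(*p) for p in pts])+.5-[u0,v0])*k).astype(int); cv2.polylines(im,[q.reshape(-1,1,2)],False,col,1)
line([(-160,-54,12),(84,-54,12),(84,78,12),(-160,78,12),(-160,-54,12)],(0,255,0))
for phi,col in ((.5,(255,0,0)),(.62,(0,255,255)),(.75,(0,0,255))):
    th=.62-phi
    def L(x,s): return (x,58+s*np.cos(th)-2*np.sin(th),20+s*np.sin(th)+2*np.cos(th))
    line([L(-148,52),L(-36,52),L(-36,12)],col)
cv2.imwrite("pics/s2.png",im)
E
```

```text
clock: 5.15
position: [0.4401, -0.156, 0.0195]
tool_rot: [3.141, -0.0, -3.051]
force: [0.5, 2.5, 5.3]
grip_width: 0.0857
finger_force: 2.2
```

View pics/s2.png

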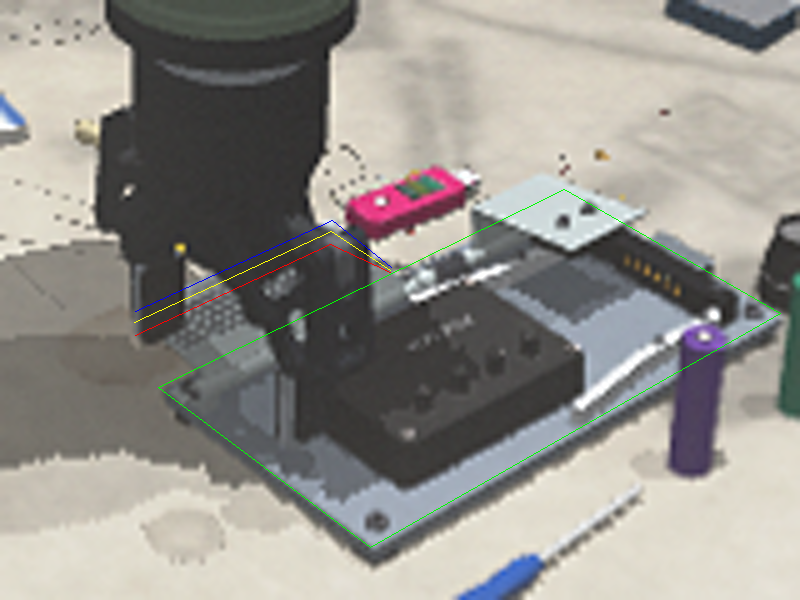

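The scene view shows the flap open, with the free edge at (560–640, 190–250), and the lever near level. To fix the angle, I feel gently for the 0.75 stop, then back off.

```bash
f(){ grep -E "position|force: \["; }; python3 -m creep '[[0,0,0.04,0,1],[0,0,0.04,0,1]]'|f; python3 -m creep '[[0,0,0.03,0,1],[0,0,0.03,0,1]]'|f; python3 -m creep '[[0,0,0.03,0,1],[0,0,0.03,0,1]]'|f
```

```text
position: [0.4401, -0.1561, 0.0174]
force: [0.7, 3.8, 4.3]
position: [0.4401, -0.1561, 0.0156]
force: [0.3, 4.7, 5.0]
position: [0.4401, -0.1561, 0.0138]
force: [-0.7, 3.9, 5.0]
```

```bash
f(){ grep -E "position|force: \["; }; python3 -m creep '[[0,0,0.03,0,1],[0,0,0.03,0,1]]'|f; python3 -m creep '[[0,0,0.03,0,1],[0,0,0.03,0,1]]'|f
```

```text
position: [0.4401, -0.1562, 0.012]
force: [-0.3, 3.6, 5.4]
position: [0.4402, -0.1562, 0.0106]
force: [-1.9, 3.5, 19.0]
```

The stop is felt at TCP z of about 0.0114, so I hold at about 0.016 (angle about 0.62) and push.

```bash
f(){ grep -E "clock|position|force: \["; }; python3 -m creep '[[0,0,-0.095,0,1],[0,0,-0.095,0,1]]'|f; python3 -m creep '[[-0.1,0,0,0,1],[-0.2,0,0,0,1],[-0.3,0,0,0,1],[-0.4,0,0,0,1],[-0.5,0,0,0,1]]'|f
```

```text
clock: 6.7
position: [0.4402, -0.1563, 0.0162]
force: [-0.1, 3.3, 4.7]
clock: 7.32
position: [0.4699, -0.1537, 0.0157]
force: [-4.7, -1.0, 6.1]
```

```bash
f(){ grep -E "clock|position|force: \["; };  python3 -m creep '[[-0.1,0,0,0,1],[-0.2,0,0,0,1],[-0.3,0,0,0,1],[-0.4,0,0,0,1],[-0.4,0,0,0,1]]'|f
python3 - <<'E'
from h import *
grab_frame("top"); C=cam("top"); grab_frame("scene")
for r in silhouettes("top","button_box")[:2]: print(r['p'],rect(C,r['mask'],.034)[0])
im=grab_frame("scene")[230:350,255:415]; cv2.imwrite("pics/s3.png",cv2.resize(im,None,fx=5,fy=5,interpolation=cv2.INTER_CUBIC))
E
```

```text
clock: 7.95
position: [0.4946, -0.1514, 0.0158]
force: [0.2, 0.4, 4.4]
0.62 ((590.6456909179688, -158.1419677734375), (160.38807678222656, 166.02684020996094), 5.401227951049805)
0.59 ((592.5513916015625, -204.2151641845703), (43.83026885986328, 48.561119079589844), 1.4946229457855225)
```

View pics/s3.png

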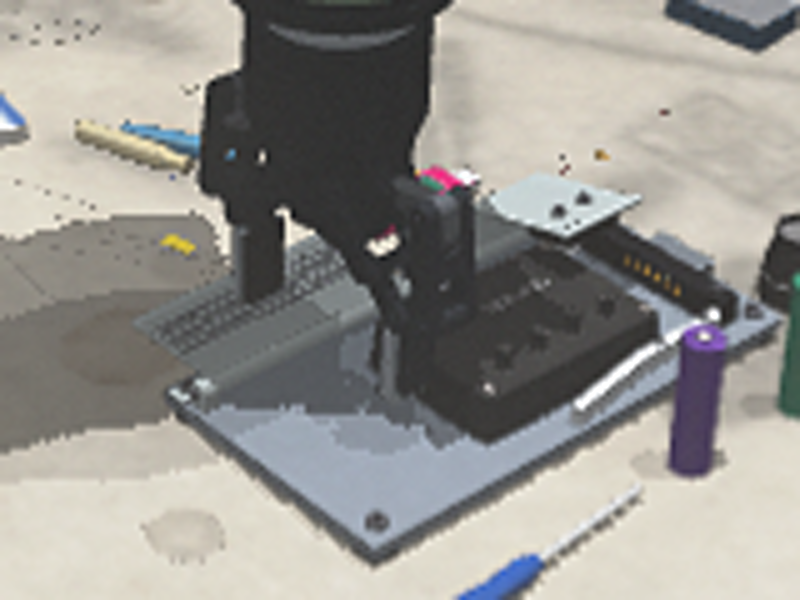

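The flap edge at (500–640, 180–235) is well above the box. The box is straight and entering the rails, with about 30 mm to go.

```bash
f(){ grep -E "clock|position|force: \["; };  python3 -m creep '[[-0.1,0,0,0,1],[-0.2,0,0,0,1],[-0.3,0,0,0,1],[-0.38,0,0,0,1],[-0.38,0,0,0,1]]'|f;  python3 -m creep '[[-0.04,0,0,0,1],[-0.07,0,0,0,1],[-0.07,0,0,0,1]]'|f; python3 -m creep '[[-0.03,0,0,0,1],[-0.05,0,0,0,1],[-0.05,0,0,0,1]]'|f
```

```text
clock: 8.78
position: [0.5165, -0.1493, 0.0157]
force: [-0.9, -0.4, 4.8]
clock: 9.15
position: [0.5202, -0.1489, 0.0157]
force: [-3.4, -0.2, 5.3]
clock: 9.52
position: [0.5231, -0.1487, 0.0156]
force: [-3.5, -0.1, 5.1]
```

```bash
f(){ grep -E "clock|position|force: \["; };  for i in 1; do :; done; python3 -m creep '[[-0.03,0,0,0,1],[-0.03,0,0,0,1]]'|f;  python3 -m creep '[[-0.03,0,0,0,1],[-0.03,0,0,0,1]]'|f
```

```text
clock: 9.78
position: [0.5243, -0.1487, 0.0156]
force: [-6.2, -1.1, 8.3]
clock: 10.02
position: [0.5245, -0.1487, 0.0154]
force: [-15.5, -1.3, 13.3]
```

```bash
f(){ grep -E "clock|position|force: \["; };  python3 -m creep '[[-0.02,0,0,0,1],[-0.02,0,0,0,1]]'|f;  python3 -m creep '[[0.05,0,0,0,1],[0.15,0,0,0,1],[0.15,0,0,0,1]]'|f
python3 - <<'E'
from h import *
C=cam("scene"); im=grab_frame("scene")
a=.0919;M=np.array([[np.cos(a),-np.sin(a)],[np.sin(a),np.cos(a)]])
u0,v0,u1,v1=320,245,410,320; k=8
im=cv2.resize(im[v0:v1,u0:u1],None,fx=k,fy=k,interpolation=cv2.INTER_CUBIC)
cv2.imwrite("pics/s4.png",im)
E
```

```text
clock: 10.28
position: [0.5247, -0.1488, 0.0153]
force: [-21.2, -0.7, 18.0]
clock: 10.65
position: [0.5194, -0.1491, 0.0159]
force: [0.8, -0.5, 5.6]
```

View pics/s4.png

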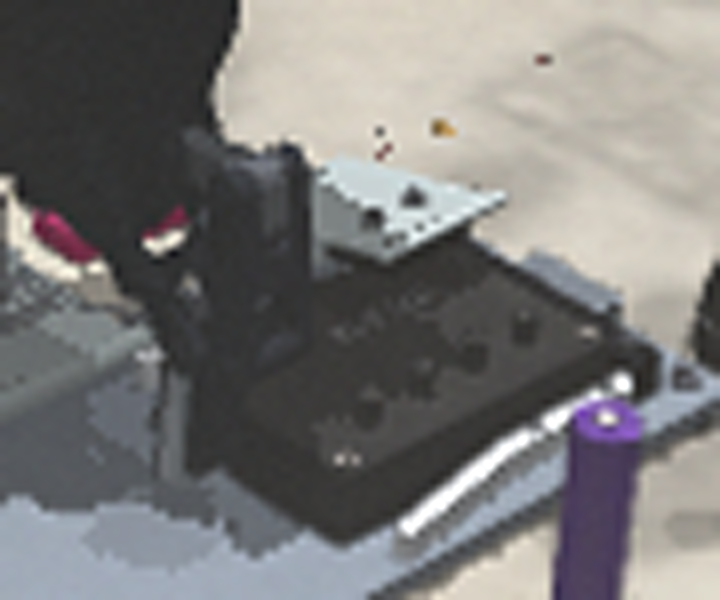

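The box's far end meets the black stop at about (620, 340), and the flap is still up. The finger has backed off from the box, so I release the lever slowly and rise clear.

```bash
f(){ grep -E "clock|position|force: \["; };  python3 -m creep '[[0.03,0,-0.06,0,1],[0.03,0,-0.12,0,1],[0.03,0,-0.18,0,1],[0.03,0,-0.24,0,1],[0.03,0,-0.3,0,1]]'|f;  python3 -m creep '[[0,0,-0.2,0,1],[0,0,-0.6,0,1],[0,0,-1.3,0,1],[0,0,-2.2,0,1],[0,0,-2.8,0,1]]'|f; python3 -m creep '[[0.5,0,0,0,1],[1,0,0,0,1],[1,0,0,0,1],[1,0,0,0,1]]'|f
python3 - <<'E'
from h import *
s=status.observe(); im=grab_frame("wrist"); C=cam("wrist",s); print(s['position'],s['force'])
for r in silhouettes("wrist","button_box")[:1]: print(r['p'],rect(C,r['mask'],.034)[0],r['extent'])
a=.0919;M=np.array([[np.cos(a),-np.sin(a)],[np.sin(a),np.cos(a)]])
def P(x,y,z): return np.r_[np.array([.59177,-.18939])+M@[x/1e3,y/1e3],z/1e3]
q=proj(C,[P(-52.5,-37.5,34),P(-52.5,37.5,34),P(52.3,0,27),P(-160,-54,12),P(-160,78,12)]); print(q.round())
for p in q: cv2.circle(im,tuple(int(v) for v in p),1,(0,0,255),-1)
b=grab_frame("scene")[230:350,255:415]
w=cv2.resize(im[160:460,200:440],None,fx=1.6,fy=1.6); b=cv2.resize(b,None,fx=2.5,fy=2.5); b=cv2.copyMakeBorder(b,0,180,0,0,0)
cv2.imwrite("pics/f.png",np.hstack([w,b]))
E
```

```text
clock: 11.32
position: [0.5176, -0.1489, 0.0339]
force: [0.0, -0.2, 0.2]
clock: 11.95
position: [0.518, -0.1492, 0.2048]
force: [-0.3, 0.6, 0.3]
clock: 12.45
position: [0.4586, -0.1544, 0.2024]
force: [-0.4, -0.7, 0.3]
[ 0.45862799 -0.15444586  0.20237978] [-0.42784217 -0.73745695  0.34153044]
0.76 ((584.3384399414062, -190.6552734375), (111.0004653930664, 75.06414031982422), 4.722480773925781) [0.3656, 0.6083, 0.4905, 0.8279]
[[233. 305.]
 [312. 305.]
 [277. 394.]
 [213. 188.]
 [356. 188.]]
```

View pics/f.png

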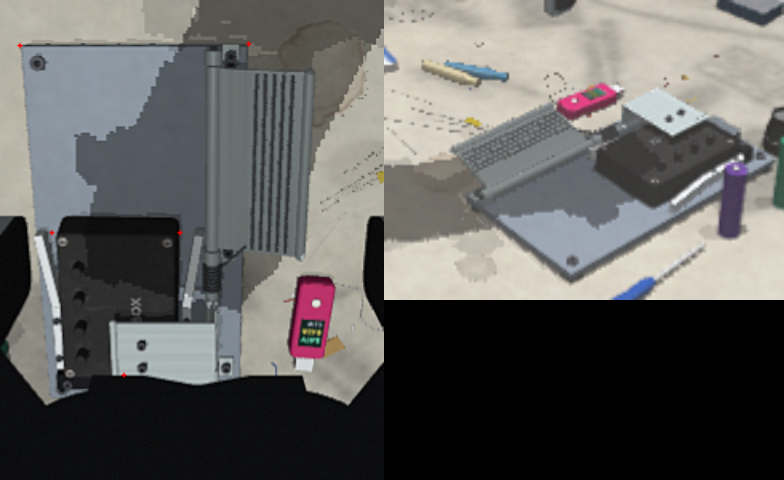

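The final view shows the box's rear edge at the predicted home position (crop rows 217–232). The flap foot is down on the box, the lever is up, the bystanders are undisturbed and the robot is clear.

```bash
python3 -c "
from workcell import bot; print(bot.job_done())"
```

```text
the job is handed in; nothing more can be done
None
```

The box was pushed home against the end stop with the flap held open, the lever was then released and the flap closed onto the box, and the job was handed in with the arm clear at about 12.5 s; no verdict was returned.

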